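# Load the gift-set jig and shut its keeper bar

## Robot

A 6-joint arm with a two-finger parallel gripper is mounted at the origin on the work surface. World frame = base frame: x ahead of the robot, y to its left, z up, the work surface at z = 0. Lengths are in m, angles in rad, forces in N, time in s.
With the tool pointing down it reaches from about 0.3 to 0.775 m from the base axis. Payload 14.6 kg.
Tool frame: the origin (TCP) lies midway between the tips of the shut fingers; the grasp point (between the pads) lies 19 mm behind it (ctrl.pinch_z is the z of the grasp point in the tool frame, in m); z points along the fingers, y is the line along which they close (so a half turn about z gives the same grasp; the last joint's range is limited). The gripper opens to 94 mm and grips with 3 to 60 N. Pads are 16 mm wide; open, the fingers measure 119 mm over their backs; the gripper's body (75 mm by 177 mm) begins 78 mm behind the grasp point.
Start: joints at [1.034, 0.3, 1.521, -0, 1.321, -0.067], TCP at [0.249, 0.49, 0.172] pointing down, gripper open.
Joint ranges: [-3.03, 3.03], [-0.79, 2.21], [0.23, 2.52], [-1.04, 4.18], [0, 3.07], [-2.55, 2.55]. Speed limits (rad/s): [2.22, 2.22, 2.57, 3.14, 3.14, 3.14].

## Interface

Orientations are given as [roll, pitch, yaw] about the fixed x, y, z axes, in that order (R = Rz(yaw) Ry(pitch) Rx(roll)).
In Python, from station import ctrl, camera, ticket gives the robot as it stands. The module is installed in compiled form; this text tells all that it offers.
- The arm moves only by the shell command python3 -m inch 'ROWS' [FORCE]. ROWS is text: rows parted by semicolons, each of 7 numbers parted by spaces: the opening, from -1 (shut) to 1 (fully open), then the shift along the tool's x, y, z in units of 0.03 m (1.0 is 0.03 m), then the turn, a rotation vector about the tool's x, y, z in units of 10 degrees (1.0 is 10 degrees). In form: grip dx dy dz rx ry rz; .... A call has 1 to 10 rows; each row shifts and turns the commanded pose from where the row before left it, along the tool's axes as they then stand; what a row does not reach is not made up. A row lasts 1/8 s, in which the tool goes at most 62.5 mm and 10.7 degrees, less where a joint would pass 70% of its speed; a pose out of reach is approached as far as the arm can. A call with a number of a shift or a turn outside -1 to 1 is refused whole. A call with a gripper value outside its range is refused whole. The fingers move at their own pace and stop on an object; FORCE is the grip in N (left out, the last holds). Time passes only in rows, so rows that do not move let the fingers close. It gives the time, the measured TCP pose, the force, the opening and the grip force at its end, in the units of the state.
- ctrl.get_obs(): the state, without advancing time (a new reading comes with each control period).
- camera(name): name is "scene" or "top" or "wrist"; returns a dict with "img" (384x512x3 uint8, blue, green, red), "range_z" (384x512 float32, m along the optical axis (not along the pixel's ray), 0 where there is no reading), "intrinsics" (3x3 intrinsics, pixels), "k1" (the pictures are not rectified: a ray, as slopes to the right and down, at radius r is drawn at 1 + k1 r^2 times it, then the intrinsics apply), "view" (4x4, takes a point from world to camera coordinates). Camera axes: x right, y down, z forward; pixel columns grow to the right and rows downward; lengths in m; the calibration is good to about 2 mm. A picture is of the moment at which its call begins.
- ticket.hand_in(): hands the job in; it is judged then, once.
The state is a dict: "time_s": time; "qpos": joint angles; "joint_vel": joint speeds; "tau": joint torques, N m; "ee_pos": TCP position; "eef_rot": TCP orientation; "force": force on the tool from outside, world axes, zero at the start; "moment": the same for the moment, N m; "grip_width": finger opening in m; "grip_force": force on a finger pad.
Only numpy, scipy, OpenCV 4.12 (cv2) and the standard library are available. Lean on these libraries where they do the work, as an engineer would, in place of code of your own. Each camera call takes 0.05 s, during which the arm holds its last target. There are 200 camera calls.

## Task

Get this gift set ready for sleeving: put the pink oval tin, the teal soap carton and the six-sided amber candle jar each upright into the nest of its own shape on the sloping jig, fully home on the floor. Then swing the wire keeper bar fully shut over the three of them by its red handle. Do not push the spray bottle, the tape roll or the parcel out of place.

Things in the scene. Friction and masses are not known exactly. Their poses are not given: they have to be found in the camera images.
- tin: Loose pink tin with oval (straight sides, round ends) outline, 112 mm long (x) x 50 mm wide (y) x 46 mm high (z), ends of 25 mm radius, 0.22 kg, standing on the bench. Origin: centre of its underside.
- carton: Loose teal rectangular soap carton with a white band, 92 mm (x) x 50 mm (y) x 50 mm high (z), 0.18 kg, standing on the bench. Origin: centre of its underside.
- jar: Loose six-sided candle jar, amber glass with a wooden lid flush with its sides, 58 mm across flats, 67 mm across corners, 50 mm high, 0.28 kg, standing on the bench. Two flats face its +y and -y, corners its +x and -x. Origin: centre of its underside.
- nest_tin: Nest for the pink tin: white plate 140 x 90 mm with a black rim (14 mm high, 8 mm thick) round the shape, 2.5 mm clearance all round; one of three in any order on the 30 degree slope. Origin: centre of the pocket floor, 60 mm above the bench; x up the slope (away from the robot), y along the row (left), z square out of the slope. The oval's length lies along x.
- nest_carton: Nest for the carton: white plate 140 x 90 mm with a black rim (14 mm high, 8 mm thick) round the shape, 2.5 mm clearance all round; one of three in any order on the 30 degree slope. Origin: centre of the pocket floor, 60 mm above the bench; x up the slope (away from the robot), y along the row (left), z square out of the slope. The rectangle's 92 mm length lies along x.
- nest_jar: Nest for the jar: white plate 140 x 90 mm with a black rim (14 mm high, 8 mm thick) round the shape, 2.5 mm clearance all round; one of three in any order on the 30 degree slope. Origin: centre of the pocket floor, 60 mm above the bench; x up the slope (away from the robot), y along the row (left), z square out of the slope. Two flats of the hexagon face +y and -y, corners +x and -x.
- keeper (a joint): Keeper bar hinge: 0 = shut (wire lies across over the three nests, 54 mm above their floors, 18 mm up-slope of their centres), 1.57 = fully open (wire stands square out of the slope at its upper edge, to 114 mm above the floors). 8 mm wire, 284 mm long, 52 mm from the hinge. Starts open. Turns positive about the nests' y. Stays where it is left; 2.5 N at the handle.
- keeper_grip (a point): Middle of the red round handle, 18 mm thick and 62 mm long, lying along the nests' y. It is 80 mm from the hinge line and 198 mm to the left (+y) of the hinge middle; in nest axes it is offset from keeper_hinge by (-57, 198, 57) mm when shut and (57, 198, 57) mm when fully open.
- keeper_hinge (a point): Middle of the keeper's hinge line (fixed to the jig); the line is parallel to the nests' y, 70 mm up the slope from the nest centres and 58 mm out from the pocket floors.
- jig: The fixed sloping jig: base 170 x 302 mm, plywood slope rising 30 degrees away from the robot, top edge about 90 mm high, steel pivot brackets at both ends to 165 mm high; nests 94 mm apart. Origin: on the bench under the middle nest's centre; its x points horizontally up-slope, y along the row to the left, z up.
- spray: Bystander: white spray bottle with pink cap, 60 mm diameter, 160 mm high. Origin: centre of its underside.
- tape: Bystander: roll of brown tape lying flat, 100 mm diameter, 48 mm high. Origin: centre of its underside.
- parcel: Bystander: kraft parcel 100 x 150 x 90 mm high. Origin: centre of its underside.
There are look-alikes about, which are no part of the job. Several things look just like the tin: the one meant starts nearest to the robot's base.

How it is judged:
By the outcome, as a careful person would: the job done as asked, in the order asked, and still so for the second after the job is handed in, with the robot touching nothing.
It also fails if it takes over 70 s, if anything falls off the work surface, if the arm or the gripper's body presses on something with over 40 N, if the wrist force passes 120 N, or if a joint passes its speed limit or range.

## Working session

There is one attempt and no reset: what is moved stays moved. The work goes in short steps, Python scripts to look and compute and a shell command to move; the robot and the scene stay as the last step left them, time stands still between calls to the robot, and variables do not carry over. Pictures are saved under pics/ and viewed, at most 10 in all, crops included, and the job is handed in when it is done.

```bash
mkdir -p pics; ls; python3 - <<'E'
from station import ctrl,camera
import cv2,numpy as np
for n in ("scene","top"):
    d=camera(n); cv2.imwrite(f"pics/{n}0.png",d["img"]); np.savez(f"pics/{n}0.npz",**d)
    print(n,d["intrinsics"].tolist(),d["k1"],np.round(d["view"],3).tolist())
o=ctrl.get_obs();print(o)
E
```

```text
pics
scene [[434.75354813388253, 0.0, 253.1218416158267], [0.0, 434.75354813388253, 186.51441808602394], [0.0, 0.0, 1.0]] -0.12411379555658697 [[0.755, 0.656, -0.003, -0.442], [0.395, -0.459, -0.796, -0.062], [-0.524, 0.6, -0.605, 1.748], [0.0, 0.0, 0.0, 1.0]]
top [[417.32428686394013, 0.0, 248.27275213890948], [0.0, 417.32428686394013, 186.23569725685772], [0.0, 0.0, 1.0]] -0.00897765318625726 [[0.027, -1.0, 0.015, 0.059], [-0.988, -0.029, -0.153, 0.502], [0.153, -0.011, -0.988, 1.651], [0.0, 0.0, 0.0, 1.0]]
{'time_s': 0.1, 'qpos': array([ 1.03440229e+00,  3.00435783e-01,  1.52151085e+00, -1.33098317e-05,
        1.32070594e+00, -6.66080384e-02]), 'joint_vel': array([ 0.00118268, -0.00208959, -0.0017413 ,  0.00066044, -0.00010525,
       -0.00046552]), 'tau': array([ 7.98927977e-04, -5.32636714e+01, -3.53284335e+01,  7.09232013e-02,
        2.34601140e-02, -6.23738083e-05]), 'ee_pos': array([0.248854  , 0.49017766, 0.17123543]), 'eef_rot': array([-3.14053423e+00, -5.76827961e-05,  2.67180992e+00]), 'force': array([ 0.7759183 ,  0.38125901, -0.04312652]), 'moment': array([-0.07974825, -0.00279694, -0.04660698]), 'grip_force': 0.0, 'grip_width': 0.09407916458771823}
```

View pics/top0.png

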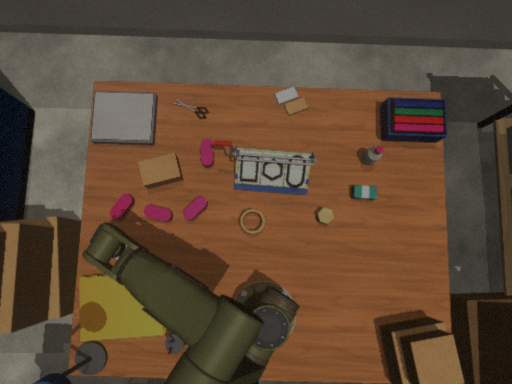

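View pics/scene0.png

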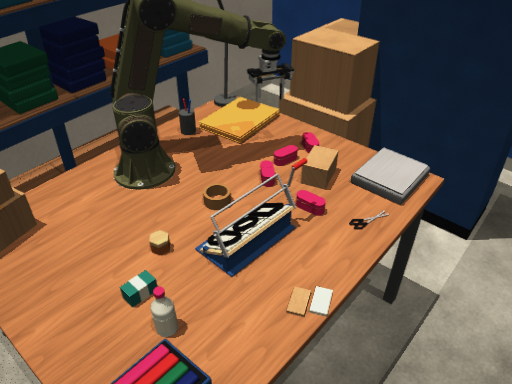

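The top picture shows four tin look-alikes at (207,152), (122,207), (158,213) and (195,208). The carton is at (365,192), the jar at (325,215), the jig at (273,171) with its handle at (222,143), the tape at (252,221), the parcel at (160,169) and the spray at (374,155). The robot base is near (265,315), so (195,208) looks like the nearest tin. I'll measure to confirm.

```bash
cat > h.py <<'E'
import cv2,numpy as np
from scipy.spatial.transform import Rotation as Ro
def cloud(d):
    """world points (H,W,3), nan where no range"""
    K=np.array(d["intrinsics"]);H,W=d["range_z"].shape
    u,v=np.meshgrid(np.arange(W),np.arange(H))
    n=cv2.undistortPoints(np.stack([u,v],-1).reshape(-1,1,2).astype(np.float64),K,np.array([float(d["k1"]),0,0,0])).reshape(H,W,2)
    z=np.where(d["range_z"]>0,d["range_z"],np.nan)[...,None]
    P=np.concatenate([n*z,z],-1); V=np.array(d["view"])
    return (P-V[:3,3])@V[:3,:3]
def proj(d,X):
    V=np.array(d["view"])
    return cv2.projectPoints(np.atleast_2d(X).astype(float),cv2.Rodrigues(V[:3,:3])[0],V[:3,3].copy(),np.array(d["intrinsics"]),np.array([float(d["k1"]),0,0,0]))[0].reshape(-1,2)
E
python3 - <<'E'
from h import *
for n,bx in (("top",dict(tinA=(207,152),tinB=(122,207),tinC=(158,213),tinD=(195,208),carton=(365,192),jar=(325,215),spray=(374,155),tape=(252,221),parcel=(160,169),handle=(222,143))),):
    d=np.load(f"pics/{n}0.npz"); P=cloud(d)
    for k,(u,v) in bx.items():
        w=P[v-24:v+25,u-24:u+25]; 
        if k.startswith('tin'):
            im=d["img"][v-24:v+25,u-24:u+25].astype(int); m=(im[...,2]>100)&(im[...,1]<60)
        else: m=np.ones(w.shape[:2],bool)
        c=P[v,u]
        m&=(w[...,2]>0.03)
        num,lab=cv2.connectedComponents(m.astype(np.uint8)); l=lab[24,24]
        if l==0: print(k,c.round(3),"center not in mask");l=np.bincount(lab[lab>0]).argmax()
        q=w[lab==l]; q=q[np.isfinite(q[:,0])]; h=np.median(q[q[:,2]>np.percentile(q[:,2],60)][:,2]); t=q[abs(q[:,2]-h)<.012]
        r=cv2.minAreaRect(t[:,:2].astype(np.float32)*1000)
        print(k,"h",h.round(3),"rect",np.round(r[0],1),np.round(r[1],1),round(r[2],1),"R",round(np.hypot(*r[0]),1))
E
```

```text
tinA h 0.05 rect [637.  245.7] [106.7  49.2] 2.8 R 682.8
tinB h 0.05 rect [404.4 580.6] [ 50.3 107.5] 53.5 R 707.5
tinC h 0.05 rect [381.9 433.1] [108.7  50.1] 78.7 R 577.4
tinD h 0.05 rect [404.9 285.5] [ 50.2 109.3] 44.2 R 495.5
carton h 0.053 rect [ 489.4 -397.5] [91.6 50.9] 87.0 R 630.5
jar h 0.053 rect [ 389.1 -237.6] [56.4 63.5] 45.3 R 455.9
spray h 0.134 rect [ 632.7 -416.4] [27.8 19.6] 40.5 R 757.4
tape [0.363 0.054 0.002] center not in mask
tape h 0.052 rect [359.6  54.8] [96.1 95.6] 1.7 R 363.8
parcel h 0.093 rect [551.6 428.1] [102.4 150.3] 17.0 R 698.3
handle h 0.227 rect [626.8 170.1] [62.3 17.3] 88.4 R 649.5
```

```bash
python3 - <<'E'
from h import *
d=np.load("pics/top0.npz"); im=d["img"]
a=cv2.resize(im[130:240,180:330],None,fx=5,fy=5,interpolation=cv2.INTER_CUBIC)
cv2.imwrite("pics/crop1.png",a)
P=cloud(d)
for u in range(230,320,6):
    print(u,[tuple(np.round(P[v,u],3)) for v in (155,165,172,180,188)])
E
```

```text
230 [(np.float64(0.636), np.float64(0.153), np.float64(0.001)), (np.float64(0.593), np.float64(0.152), np.float64(0.002)), (np.float64(0.564), np.float64(0.151), np.float64(-0.003)), (np.float64(0.53), np.float64(0.149), np.float64(0.001)), (np.float64(0.495), np.float64(0.148), np.float64(0.008))]
236 [(np.float64(0.637), np.float64(0.128), np.float64(-0.0)), (np.float64(0.583), np.float64(0.126), np.float64(0.052)), (np.float64(0.557), np.float64(0.125), np.float64(0.04)), (np.float64(0.526), np.float64(0.124), np.float64(0.028)), (np.float64(0.495), np.float64(0.123), np.float64(0.012))]
242 [(np.float64(0.603), np.float64(0.102), np.float64(0.148)), (np.float64(0.58), np.float64(0.101), np.float64(0.074)), (np.float64(0.555), np.float64(0.1), np.float64(0.056)), (np.float64(0.524), np.float64(0.1), np.float64(0.046)), (np.float64(0.496), np.float64(0.099), np.float64(0.011))]
248 [(np.float64(0.602), np.float64(0.079), np.float64(0.155)), (np.float64(0.583), np.float64(0.077), np.float64(0.063)), (np.float64(0.557), np.float64(0.076), np.float64(0.047)), (np.float64(0.524), np.fl
[... 2709 characters left out ...]
float64(-0.142), np.float64(0.053)), (np.float64(0.502), np.float64(-0.147), np.float64(0.018))]
308 [(np.float64(0.624), np.float64(-0.16), np.float64(0.093)), (np.float64(0.589), np.float64(-0.164), np.float64(0.067)), (np.float64(0.563), np.float64(-0.166), np.float64(0.055)), (np.float64(0.532), np.float64(-0.168), np.float64(0.042)), (np.float64(0.506), np.float64(-0.175), np.float64(0.0))]
314 [(np.float64(0.617), np.float64(-0.178), np.float64(0.127)), (np.float64(0.605), np.float64(-0.2), np.float64(-0.004)), (np.float64(0.572), np.float64(-0.197), np.float64(0.013)), (np.float64(0.541), np.float64(-0.2), np.float64(-0.001)), (np.float64(0.507), np.float64(-0.2), np.float64(-0.001))]
```

View pics/crop1.png

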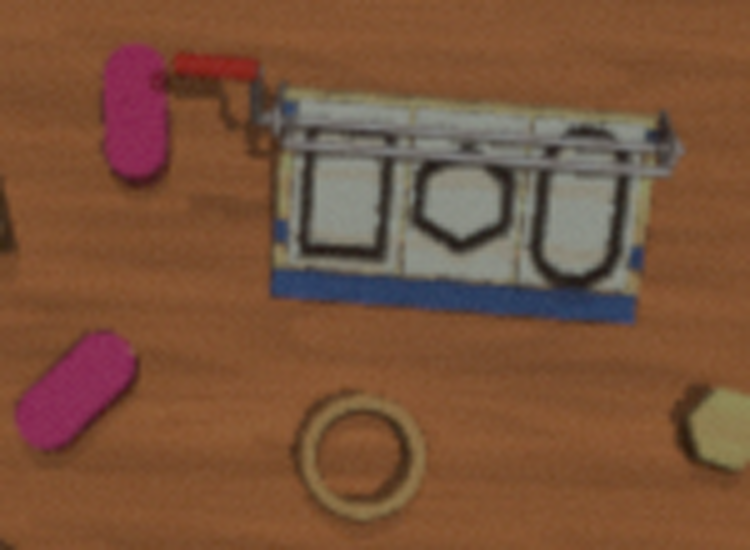

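Choices by description. Possible tins are A(207,152) R 683, B(122,207) R 708, C(158,213) R 577 and D(195,208) R 496 mm, so I take **D**. The crop shows D as a pink oval at crop (76,390). In the crop the nests run from left (+y) carton, jar, tin, at crop (345,190), (463,205) and (582,210). I'll fit the jig next and plan the move over D.

```bash
cat >> h.py <<'E'
def plan(pos,tx,tilt=0):
    """tool shift (units, current axes) to TCP pos, and turn (units) to tool x at world angle tx deg, tilted by tilt deg about tool y"""
    from station import ctrl
    o=ctrl.get_obs();R=Ro.from_euler('xyz',o["eef_rot"])
    G=Ro.from_euler('z',tx,degrees=True)*Ro.from_euler('x',180,degrees=True)*Ro.from_euler('y',tilt,degrees=True)
    d=np.asarray(pos)-o["ee_pos"]
    print("at",o["ee_pos"].round(4),"rpy",np.degrees(o["eef_rot"]).round(1),"t",round(o["time_s"],2))
    print(" shift(cur axes)",(R.inv().apply(d)/.03).round(2)," turn",((R.inv()*G).as_rotvec(degrees=True)/10).round(2)," shift(goal axes)",(G.inv().apply(d)/.03).round(2))
    return R,o
E
python3 - <<'E'
from h import *
from station import camera
from scipy.optimize import least_squares
R,o=plan([.405,.285,.17],134)
w=camera("wrist");V=w["view"];Rt=R.as_matrix()
C=-V[:3,:3].T@V[:3,3]
print("cam in tool",(Rt.T@(C-o["ee_pos"])).round(3),"cam axes in tool rows",(V[:3,:3]@Rt).round(2).tolist())
# jig fit: blue base front edge + rim dark pixels, in top view
from scipy import ndimage
d=np.load("pics/top0.npz");im=d["img"];P=cloud(d)
g=im.astype(int).max(2); 
sub=np.zeros(g.shape,bool); sub[155:192,234:312]=1
m=sub&(g<70)
print(m.sum())
def rim(hx,hy,kind,th):
    # mid-rim line, offset 2.5+4
    o_=6.5
    if kind=='t':
        r=.025+o_/1000; L=.031; a=np.where(np.abs(np.cos(th))>=0,th,th)
        return np.c_[np.sign(np.cos(th))*L+r*np.cos(th), r*np.sin(th)]
    if kind=='c': V=np.array([[1,1],[1,-1],[-1,-1],[-1,1]])*[.046+.0065,.025+.0065]
    else:
        A=np.radians(np.arange(0,360,60)); V=np.c_[np.cos(A),np.sin(A)]*(.029+.0065)/np.cos(np.pi/6)
    t=np.linspace(0,1,20)[:,None]
    return np.vstack([V[i]*(1-t)+V[(i+1)%len(V)]*t for i in range(len(V))])
th=np.linspace(0,2*np.pi,60)
r=np.vstack([np.c_[rim(0,0,k,th)+[0,y],] for k,y in (('c',.094),('h',0),('t',-.094))])
r=np.c_[r,np.full(len(r),.014)]
S=Ro.from_euler('y',-30,degrees=True)
blur=cv2.GaussianBlur(im.astype(np.float32).mean(2),(0,0),1.2)
def cost(p):
    X=Ro.from_euler('z',p[2]).apply(S.apply(r))+[p[0],p[1],.06]
    uv=proj(d,X)
    return ndimage.map_coordinates(blur,[uv[:,1],uv[:,0]],order=1)/50
from scipy.optimize import minimize
best=min((minimize(lambda p:cost([p[0]/100,p[1]/100,p[2]/10]).sum(),[x,y,a],method='Nelder-Mead') for x in (55,56.5) for y in (-2.8,-2,-1.2) for a in (-.4,-.8)),key=lambda s:s.fun)
print("jig x y yaw",best.x/[100,100,10],best.fun/len(r))
E
```

```text
at [0.2489 0.4902 0.1712] rpy [-179.9   -0.   153.1] t 0.1
 shift(cur axes) [-7.74 -3.74  0.04]  turn [-0.01  0.    1.91]  shift(goal axes) [-8.54 -1.01  0.04]
cam in tool [ 0.069  0.    -0.213] cam axes in tool rows [[-0.0, 1.0, -0.0], [-0.97, -0.0, -0.24], [-0.24, 0.0, 0.97]]
328
jig x y yaw [ 0.57202579 -0.01997671 -0.0425402 ] 1.5231951200045073
```

```bash
python3 -m inch '1 0 0 0 0 0 0.95; 1 0 0 0 0 0 0.95; 1 -0.95 -0.11 0 0 0 0; 1 -0.95 -0.11 0 0 0 0; 1 -0.95 -0.11 0 0 0 0; 1 -0.95 -0.11 0 0 0 0; 1 -0.95 -0.11 0.3 0 0 0; 1 -0.95 -0.11 0.3 0 0 0; 1 -0.95 -0.11 0.3 0 0 0; 1 -0.95 -0.12 0.3 0 0 0'; python3 -m inch '1 0 0 0 0 0 0;1 0 0 0 0 0 0'
cat >> h.py <<'E'
def wrist(name):
    from station import camera
    d=camera("wrist"); np.savez(f"pics/{name}.npz",**d); cv2.imwrite(f"pics/{name}.png",d["img"]); return d
def obj(d,colour,h,px=None):
    """rect of coloured top face at height ~h: centre mm, sizes, angle"""
    P=cloud(d); m=colour(d["img"].astype(int))&(abs(P[...,2]-h)<.012)
    m=cv2.morphologyEx(m.astype(np.uint8),cv2.MORPH_OPEN,np.ones((3,3)))
    n,l,s,_=cv2.connectedComponentsWithStats(m); i=1+s[1:,4].argmax()
    t=P[l==i]; z=np.median(t[:,2]); r=cv2.minAreaRect(t[:,:2].astype(np.float32)*1000)
    c=cv2.convexHull(t[:,:2].astype(np.float32)*1000)
    print("n",len(t),"z",z.round(4),"rect",np.round(r[0],1),np.round(r[1],1),round(r[2],1)); return t,r,c
pink=lambda i:(i[...,2]>90)&(i[...,1]<.5*i[...,2])&(i[...,0]<.9*i[...,2])
E
python3 - <<'E'
from h import *
d=wrist("w1"); t,r,c=obj(d,pink,.048)
P=cloud(d);print("bench z",np.nanpercentile(P[...,2],[1,5,20,50]).round(4))
plan([r[0][0]/1000,r[0][1]/1000,.02],134)
E
```

```text
time_s: 1.4
ee_pos: [0.3888, 0.3072, 0.1353]
eef_rot: [-3.141, -0.0, 2.34]
force: [0.6, 0.3, -0.3]
grip_width: 0.0937
grip_force: 0.0
time_s: 1.65
ee_pos: [0.3882, 0.3085, 0.1359]
eef_rot: [3.141, -0.0, 2.34]
force: [-0.3, 1.0, -0.9]
grip_width: 0.0941
grip_force: 0.0
n 4592 z 0.0461 rect [384.6 432.4] [112.4  50. ] 77.9
bench z [-0.0016 -0.001  -0.0002  0.0011]
at [0.3881 0.3087 0.136 ] rpy [180.   -0.  134.1] t 1.7
 shift(cur axes) [3.04 2.78 3.87]  turn [ 0.   -0.    0.01]  shift(goal axes) [3.05 2.78 3.87]
```

```bash
sed -i 's/def obj(d,colour,h,px=None)/def obj(d,colour,h,near)/; s/i=1+s\[1:,4\].argmax()/i=1+np.argmin([np.hypot(*(np.nanmedian(P[l==k][:,:2],0)-near))+(.5 if s[k,4]<300 else 0) for k in range(1,n)])/' h.py
python3 - <<'E'
from h import *
d=np.load("pics/w1.npz"); t,r,c=obj(d,pink,.048,[.405,.285])
plan([r[0][0]/1000,r[0][1]/1000,.02],134)
E
```

```text
n 3442 z 0.0461 rect [408.6 284.6] [ 49.7 111.6] 46.7
at [0.3881 0.3087 0.136 ] rpy [180.   -0.  134.1] t 1.7
 shift(cur axes) [-1.05 -0.07  3.87]  turn [ 0.   -0.    0.01]  shift(goal axes) [-1.05 -0.07  3.87]
```

View pics/w1.png

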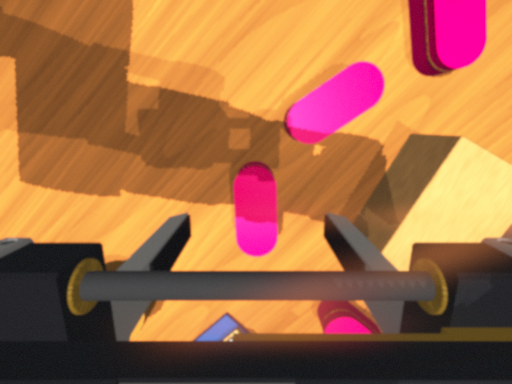

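The wrist picture shows tin D whole at (256,208) between the open fingers, with the other tins at (335,102) and (345,315). Grasping D now.

```bash
python3 -m inch '1 -0.52 -0.06 0 0 0 -0.26; 1 -0.53 -0.06 0 0 0 0; 1 0 0 0.9 0 0 0; 1 0 0 0.9 0 0 0; 1 0 0 0.9 0 0 0; 1 0 0 0.7 0 0 0; 1 0 0 0.47 0 0 0; 1 0 0 0 0 0 0; -1 0 0 0 0 0 0; -1 0 0 0 0 0 0' 30; python3 -m inch '-1 0 0 0 0 0 0; -1 0 0 0 0 0 0; -1 0 0 0 0 0 0; -1 0 0 0 0 0 0' 30; python3 -c "
from h import *
plan([.5,-.1,.25],177.5,-30)"
```

```text
time_s: 2.95
ee_pos: [0.4087, 0.2836, 0.0204]
eef_rot: [3.14, 0.0, 2.386]
force: [0.1, -0.5, -0.1]
grip_width: 0.0772
grip_force: 0.0
time_s: 3.45
ee_pos: [0.4083, 0.2834, 0.0196]
eef_rot: [-3.142, 0.0, 2.386]
force: [-0.1, 0.3, -0.2]
grip_width: 0.0373
grip_force: 0.0
at [0.4083 0.2834 0.0196] rpy [-180.     0.   136.7] t 3.45
 shift(cur axes) [-10.99  -7.2   -7.68]  turn [-1.07 -2.87 -3.99]  shift(goal axes) [ -6.97 -12.63  -4.84]
```

```bash
python3 - <<'E'
from h import *
from station import camera,ctrl
d=wrist("w2"); t,r,c=obj(d,pink,.048,[.405,.285])
o=ctrl.get_obs();print(o["grip_width"],o["grip_force"],o["ee_pos"])
print("proj tcp",proj(d,[o["ee_pos"],[.4086,.2846,.046]]))
E
```

```text
n 7612 z 0.046 rect [402.9 290. ] [50.  96.2] 45.6
0.033232073518630105 0.0 [0.40833037 0.28336301 0.01966137]
proj tcp [[256.80046765 211.24807648]
 [258.27648284 221.50281657]]
```

View pics/w2.png

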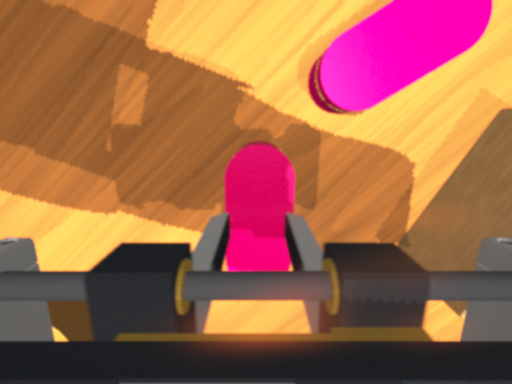

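```bash
python3 - <<'E'
from h import *
d=np.load("pics/w2.npz");P=cloud(d)
print(d["intrinsics"][0])
for u,v in ((222,218),(215,230),(205,260),(225,225),(292,218),(300,230),(312,262),(258,200),(258,230),(258,255),(258,265),(285,232)): print(u,v,P[v,u].round(4),d["img"][v,u])
E
python3 -m inch '-1 0 0 0 0 0 0; -1 0 0 0 0 0 0; -1 0 0 0 0 0 0' 30
```

```text
[269.01172503   0.         256.9366082 ]
222 218 [0.3854 0.2734 0.0643] [112 115 123]
215 230 [0.3841 0.273  0.087 ] [114 118 119]
205 260 [0.3848 0.2735 0.1223] [113 117 118]
225 225 [0.3883 0.275  0.0744] [51 52 58]
292 218 [0.4168 0.3071 0.0654] [113 116 130]
300 230 [0.4183 0.3085 0.0859] [112 116 120]
312 262 [0.4181 0.3081 0.1234] [113 117 122]
258 200 [0.3966 0.2956 0.0457] [ 90   0 219]
258 230 [0.4132 0.28   0.0464] [ 87   0 214]
258 255 [0.428 0.266 0.046] [121   0 250]
258 265 [0.4341 0.2603 0.046 ] [118   0 249]
285 232 [0.4203 0.2976 0.0671] [44 21 92]
time_s: 3.88
ee_pos: [0.4083, 0.2834, 0.0197]
eef_rot: [3.142, -0.0, 2.386]
force: [0.7, 0.3, -0.2]
grip_width: 0.0033
grip_force: 0.0
```

```bash
python3 - <<'E'
from h import *
from station import ctrl,camera
o=ctrl.get_obs();R=Ro.from_euler('xyz',o["eef_rot"]);print(o["qpos"].round(3),o["grip_width"])
for n in("wrist","scene"):
    d=camera(n);P=cloud(d);T=R.inv().apply((P-o["ee_pos"]).reshape(-1,3)).reshape(P.shape)
    np.savez(f"pics/{n}3.npz",**d);cv2.imwrite(f"pics/{n}3.png",d["img"])
    m=(abs(T[...,0])<.02)&(abs(T[...,1])<.02)
    im=d["img"].astype(int)
    for a in np.arange(-.15,.03,.01):
        q=m&(T[...,2]>=a)&(T[...,2]<a+.01)
        if q.sum(): print(n,round(a,3),q.sum(),T[q].mean(0).round(3),T[q].min(0).round(3),T[q].max(0).round(3),im[q].mean(0).round())
    if n=="scene": uv=proj(d,o["ee_pos"])[0].astype(int);print(uv);cv2.imwrite("pics/sc3crop.png",cv2.resize(d["img"][uv[1]-60:uv[1]+40,uv[0]-60:uv[0]+60],None,fx=5,fy=5))
E
```

```text
[ 0.533  0.372  1.815  0.     0.954 -0.282] 0.00328466623630171
wrist -0.15 70 [ 0.014 -0.001 -0.146] [ 0.007 -0.003 -0.15 ] [ 0.02   0.003 -0.141] [ 65.  92. 139.]
wrist -0.14 33 [ 0.004 -0.001 -0.135] [ 0.001 -0.003 -0.136] [ 0.007  0.003 -0.133] [ 80. 130. 202.]
wrist -0.13 36 [-0.003 -0.001 -0.126] [-0.007 -0.003 -0.127] [ 0.001  0.003 -0.124] [ 86. 158. 236.]
wrist -0.12 24 [-0.006 -0.    -0.113] [-0.009 -0.003 -0.114] [-0.004  0.003 -0.112] [ 88. 169. 245.]
wrist -0.11 87 [ 0.009 -0.    -0.103] [ 0.006 -0.004 -0.11 ] [ 0.011  0.004 -0.1  ] [58. 47. 95.]
wrist -0.1 160 [ 0.008 -0.    -0.094] [ 0.001 -0.005 -0.1  ] [ 0.011  0.005 -0.09 ] [ 77.  52. 122.]
wrist -0.09 210 [ 0.01  -0.    -0.084] [ 0.008 -0.014 -0.09 ] [ 0.011  0.014 -0.08 ] [ 88.  82. 108.]
wrist -0.08 325 [ 0.01  -0.    -0.075] [ 0.008 -0.014 -0.08 ] [ 0.011  0.014 -0.07 ] [103. 102. 115.]
wrist -0.07 263 [ 0.01  -0.    -0.065] [ 0.008 -0.014 -0.07 ] [ 0.011  0.014 -0.06 ] [101. 102. 114.]
wrist -0.06 211 [ 0.01  -0.    -0.055] [ 0.008 -0.014 -0.06 ] [ 0.011  0.014 -0.05 ] [103. 103. 118.]
wrist -0.05 197 [ 0.008 -
[... 770 characters left out ...]
cene -0.09 18 [-0.006  0.003 -0.086] [-0.012 -0.011 -0.09 ] [ 0.004  0.015 -0.08 ] [68. 80. 95.]
scene -0.08 20 [-0.006  0.    -0.075] [-0.013 -0.012 -0.08 ] [ 0.005  0.015 -0.071] [67. 77. 86.]
scene -0.07 13 [-0.007 -0.002 -0.065] [-0.013 -0.011 -0.069] [ 0.002  0.01  -0.06 ] [66. 70. 75.]
scene -0.06 14 [-0.006  0.002 -0.055] [-0.011 -0.011 -0.059] [ 0.002  0.012 -0.05 ] [68. 71. 81.]
scene -0.05 15 [-0.005 -0.    -0.045] [-0.01  -0.011 -0.05 ] [ 0.001  0.012 -0.041] [62. 64. 76.]
scene -0.04 14 [-0.009  0.003 -0.032] [-0.02  -0.012 -0.035] [ 0.008  0.019 -0.03 ] [ 48.  24. 127.]
scene -0.03 38 [-0.002 -0.002 -0.028] [-0.019 -0.02  -0.03 ] [ 0.019  0.019 -0.024] [ 48.  24. 128.]
[266 174]
```

View pics/sc3crop.png

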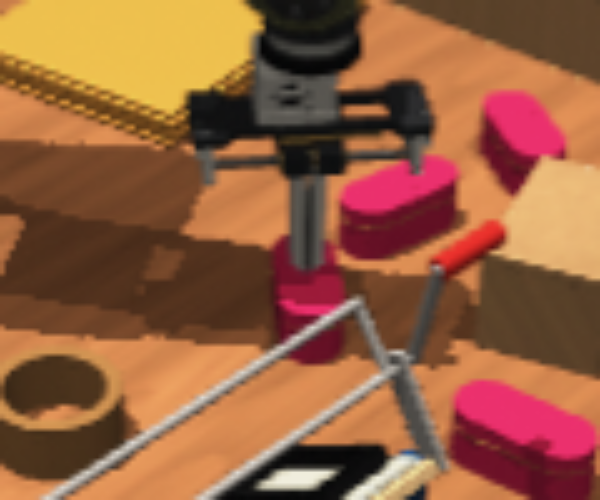

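Both the scene crop (fingers at (308,225), ending above the tin) and the wrist range show the same thing. The real fingertips sit about 40 mm short of the reported TCP along tool z, so the close passed over the tin without touching it. I'll correct for that: open, go 40 mm lower while watching force, and grip.

```bash
python3 -m inch '0.5 0 0 0 0 0 0;0.5 0 0 0 0 0 0;0.5 0 0 0 0 0 0;0.5 0 0 0 0 0 0;0.5 0 0 0 0 0 0;0.5 0 0 0 0 0 0;0.5 0 0 0 0 0 0;0.5 0 0 0 0 0 0' 30;  python3 -m inch '0.5 0 0 0.5 0 0 0;0.5 0 0 0.5 0 0 0;0.5 0 0 0.33 0 0 0;-1 0 0 0 0 0 0;-1 0 0 0 0 0 0;-1 0 0 0 0 0 0;-1 0 0 0 0 0 0' 30
```

```text
time_s: 4.97
ee_pos: [0.4083, 0.2834, 0.0196]
eef_rot: [-3.142, -0.0, 2.386]
force: [-0.5, 0.3, -0.0]
grip_width: 0.0704
grip_force: 0.0
time_s: 5.85
ee_pos: [0.4085, 0.2835, -0.0199]
eef_rot: [3.141, 0.0, 2.386]
force: [0.3, -0.5, 0.7]
grip_width: 0.0493
grip_force: 30.0
```

```bash
python3 -m inch '-1 0 0 -0.6 0 0 0;-1 0 0 -1 0 0 -0.82;-1 0 0 -1 0 0 -0.82;-1 0 0 -1 0 0 -0.82;-1 0 0 -1 0 0 -0.82;-1 0 0 -0.4 0 0 -0.81;-1 -0.36 -1 0 0 0 0;-1 -0.36 -1 0 0 0 0;-1 -0.36 -1 0 0 0 0;-1 -0.36 -1 0 0 0 0';python3 -m inch '-1 -0.36 -1 0 0 0 0;-1 -0.36 -1 0 0 0 0;-1 -0.36 -1 0 0 0 0;-1 -0.36 -1 0 0 0 0;-1 -0.36 -1 0 0 0 0;-1 -0.36 -1 0 0 0 0;-1 -0.36 -1 0 0 0 0;-1 -0.36 -1 0 0 0 0;-1 -0.36 -1 0 0 0 0';python3 -m inch '-1 0 0 0 0 -1 0;-1 0 0 0 0 -1 0;-1 0 0 0 0 -1 0;-1 0 0 0 0 0 0;-1 0 0 0 0 0 0'
cat >> h.py <<'E'
def rim(kind):
    if kind=='t':
        th=np.linspace(0,2*np.pi,80); V=np.c_[np.where(np.cos(th)>0,.031,-.031)+np.cos(th),np.sin(th)]; 
        u=np.c_[np.cos(th),np.sin(th)]; b=np.c_[np.where(np.cos(th)>0,.031,-.031),0*th]
        s=np.linspace(-.03,.03,30); r=.0315
        return np.vstack([b+r*u,np.c_[s,s*0+r],np.c_[s,s*0-r]])
    if kind=='c': V=np.array([[1,1],[1,-1],[-1,-1],[-1,1]])*[.0525,.0315]
    else:
        A=np.radians(np.arange(0,360,60)); V=np.c_[np.cos(A),np.sin(A)]*.0355/np.cos(np.pi/6)
    t=np.linspace(0,1,25)[:,None]
    return np.vstack([V[i]*(1-t)+V[(i+1)%len(V)]*t for i in range(len(V))])
S=Ro.from_euler('y',-30,degrees=True)
def nestR(yaw): return Ro.from_euler('z',yaw)*S
def fitjig(d,kinds,p0,free_z=False):
    """fit jig [x y yaw(,z)] so that mid-rim-top lines of the given nests lie on black pixels"""
    from scipy import ndimage
    from scipy.optimize import minimize
    Y=dict(c=.094,h=0,t=-.094)
    r=np.vstack([np.c_[rim(k)+[0,Y[k]],np.full(len(rim(k)),.014)] for k in kinds])
    b=cv2.GaussianBlur(np.minimum(d["img"].max(2),160).astype(np.float32),(0,0),2)
    def f(p):
        uv=proj(d,nestR(p[2]/10).apply(r)+[p[0]/100,p[1]/100,.06 if len(p)<4 else p[3]/100])
        ok=(uv>1).all(1)&(uv[:,0]<510)&(uv[:,1]<382)
        v=ndimage.map_coordinates(b,[uv[:,1],uv[:,0]],order=1,mode='nearest')
        return np.where(ok,v,160).mean()
    s0=np.array([p0[0]*100,p0[1]*100,p0[2]*10]+([6.] if free_z else []))
    best=min((minimize(f,s0+np.array([a,c,0]+([0] if free_z else [])),method='Nelder-Mead',options=dict(xatol=1e-3,fatol=1e-3,maxiter=2000)) for a in(-1,-.5,0,.5,1) for c in(-1,-.5,0,.5,1)),key=lambda s:s.fun)
    return best.x/([100,100,10]+([100] if free_z else [])),best.fun
E
python3 - <<'E'
from h import *
d=wrist("w4")
for k in ("ht","ch","cht"):
  print(k,fitjig(d,k,(.57,-.02,-.042)))
plan([.533,-.1125,.1206],177.6,-30)
E
```

```text
time_s: 7.1
ee_pos: [0.4465, 0.1606, 0.1298]
eef_rot: [-3.142, 0.0, 3.099]
force: [0.0, 0.3, -1.7]
grip_width: 0.05
grip_force: 30.0
time_s: 8.22
ee_pos: [0.5267, -0.1091, 0.1269]
eef_rot: [3.134, -0.016, 3.102]
force: [-43.3, 34.0, -2.2]
grip_width: 0.0546
grip_force: 34.2
time_s: 8.85
ee_pos: [0.5329, -0.1124, 0.1307]
eef_rot: [-3.141, 0.523, 3.1]
force: [0.2, -0.0, -2.1]
grip_width: 0.0542
grip_force: 27.3
ht (array([ 0.57132034, -0.02331717, -0.06183708]), np.float64(99.64413452148438))
ch (array([ 0.57060785, -0.02443805, -0.0616308 ]), np.float64(61.905460357666016))
cht (array([1.22893975, 0.22751911, 0.15955373]), np.float64(20.997682571411133))
at [ 0.5331 -0.1124  0.1306] rpy [-180.    30.   177.6] t 8.9
 shift(cur axes) [ 0.17 -0.    0.29]  turn [-0. -0.  0.]  shift(goal axes) [ 0.17 -0.    0.29]
```

View pics/w4.png

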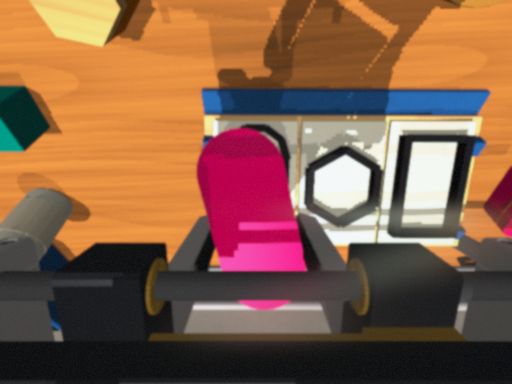

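The picture shows the tin at (250,215) yawed in the grip: it brushed the standing keeper wire on the way in. The jar nest is at (342,185), the carton nest at (432,185), and part of the tin nest shows at (275,135). I'll set the tin down on clear bench and re-grip it, staying clear of the wire from now on.

```bash
python3 - <<'E'
from h import *
d=np.load("pics/w4.npz");P=cloud(d)
from station import ctrl
R,o=plan([.415,-.095,.04],177.6,0)
m=pink(d["img"].astype(int));T=R.inv().apply((P-o["ee_pos"]).reshape(-1,3)).reshape(P.shape)
m&=(abs(T[...,0])<.09)&(abs(T[...,1])<.06)
t=T[m];print(len(t),t.min(0).round(3),t.max(0).round(3))
# dominant plane (top) by RANSAC-ish: 
rng=np.random.default_rng(0);best=(0,)
for _ in range(300):
    a,b,c=t[rng.choice(len(t),3)];n=np.cross(b-a,c-a);L=np.linalg.norm(n)
    if L<1e-5: continue
    n/=L;k=(abs((t-a)@n)<.0015).sum()
    if k>best[0]: best=(k,n,a)
k,n,a=best;q=t[abs((t-a)@n)<.0015];print("top normal in tool",n.round(3),k,"z",q[:,2].mean().round(4))
r=cv2.minAreaRect(q[:,:2].astype(np.float32)*1000);print(r)
s=nestR(-.0617);print("wire/hinge")
for p in ((70,0,110),(70,0,58),(18,0,58)): print(p,(s.apply(np.array(p)/1000)+[.571,-.0238,.06]).round(3))
e=camera=None
E
```

```text
at [ 0.5331 -0.1124  0.1306] rpy [-180.    30.   177.6] t 8.9
 shift(cur axes) [4.94 0.42 0.64]  turn [-0.  3.  0.]  shift(goal axes) [3.96 0.41 3.02]
12203 [-0.064 -0.05  -0.15 ] [0.068 0.047 0.08 ]
top normal in tool [ 0.044  0.013 -0.999] 11676 z -0.0648
((12.6517333984375, -1.9880905151367188), (50.95989990234375, 111.87723541259766), 76.16761016845703)
wire/hinge
(70, 0, 110) [ 0.577 -0.024  0.19 ]
(70, 0, 58) [ 0.603 -0.026  0.145]
(18, 0, 58) [ 0.558 -0.023  0.119]
```

```bash
python3 -m inch '-1 0.87 0 -0.5 0 0 0;-1 0.87 0 -0.5 0 0 0;-1 0 0 0 0 1 0;-1 0 0 0 0 1 0;-1 0 0 0 0 1 0;-1 0.97 0.2 0.5 0 0 0;-1 0.97 0.2 0.9 0 0 0;-1 0 0 0.9 0 0 0;-1 0 0 0.9 0 0 0;-1 0 0 0.9 0 0 0'; python3 -m inch '-1 0 0 0.5 0 0 0;-1 0 0 0.33 0 0 0;-1 0 0 0 0 0 0;0.7 0 0 0 0 0 0;0.7 0 0 0 0 0 0;0.7 0 0 0 0 0 0;0.7 0 0 0 0 0 0' 30
python3 - <<'E'
from h import *
d=wrist("w5");t,r,c=obj(d,pink,.046,[.403,-.097]);plan([r[0][0]/1000,r[0][1]/1000,-.02],177.6)
E
```

```text
time_s: 10.15
ee_pos: [0.4155, -0.0956, 0.0062]
eef_rot: [-3.141, -0.0, 3.1]
force: [0.6, -0.4, -1.6]
grip_width: 0.0538
grip_force: 27.3
time_s: 11.02
ee_pos: [0.4145, -0.0952, -0.0181]
eef_rot: [-3.142, 0.0, 3.099]
force: [-0.2, 0.9, -0.1]
grip_width: 0.0795
grip_force: 0.0
n 11022 z 0.046 rect [391.9 -96.6] [85.4 50.3] 3.5
at [ 0.4144 -0.0952 -0.0182] rpy [-180.     0.   177.6] t 11.07
 shift(cur axes) [ 0.75 -0.08  0.06]  turn [-0.  0. -0.]  shift(goal axes) [ 0.75 -0.08  0.06]
```

```bash
python3 -m inch '0.7 0.31 0 0.06 0 0 -0.59;0.7 0 0 0 0 0 0;-1 0 0 0 0 0 0;-1 0 0 0 0 0 0;-1 0 0 0 0 0 0;-1 0 0 0 0 0 0;-1 0 0 -0.5 0 0 0;-1 0 0 -0.9 0 0 0;-1 0 0 -1 0 0 0;-1 0 0 -1 0 0 0' 40; python3 -m inch '-1 0 0 -0.93 0 0 0.7;-1 0 0 0 0 -1 0;-1 0 0 0 0 -1 0;-1 0 0 0 0 -1 0;-1 -0.76 -0.08 0.43 0 0 0;-1 -0.76 -0.08 0.43 0 0 0;-1 -0.75 -0.08 0.43 0 0 0;-1 -0.75 -0.08 0.43 0 0 0;-1 -0.75 -0.08 0.43 0 0 0;-1 0 0 0 0 0 0'
cat >> h.py <<'E'
def inhand(d,col,h):
    """top face of the held thing, in tool axes: centre, sizes, angle (mm, deg)"""
    from station import ctrl
    o=ctrl.get_obs();R=Ro.from_euler('xyz',o["eef_rot"]);P=cloud(d)
    T=R.inv().apply((P-o["ee_pos"]).reshape(-1,3)).reshape(P.shape)
    m=col(d["img"].astype(int))&(abs(T[...,0])<.09)&(abs(T[...,1])<.05)
    z=np.median(T[m][:,2]);q=T[m&(abs(T[...,2]-z)<.004)]
    A=np.c_[q[:,:2],np.ones(len(q))];s=np.linalg.lstsq(A,q[:,2],rcond=None)[0]
    r=cv2.minAreaRect(q[:,:2].astype(np.float32)*1000)
    print("held: n",len(q),"top z",z.round(4),"slopes",s[:2].round(3),"rect",np.round(r[0],1),np.round(r[1],1),round(r[2],1),"x",q[:,0].min().round(4),q[:,0].max().round(4),"underside z",(z+h).round(4))
E
python3 - <<'E'
from h import *
d=wrist("w6");inhand(d,pink,.046)
for k in ("h","c","ch"):
  print(k,fitjig(d,k,(.571,-.024,-.06)),fitjig(d,k,(.571,-.024,-.06),True))
plan([.535,-.1157,.112],176.5,-30)
E
```

```text
time_s: 12.32
ee_pos: [0.4048, -0.0947, 0.0827]
eef_rot: [3.141, -0.0, -3.081]
force: [0.9, -0.0, -2.5]
grip_width: 0.0499
grip_force: 40.0
time_s: 13.58
ee_pos: [0.5348, -0.1147, 0.11]
eef_rot: [3.141, 0.523, 3.08]
force: [-0.5, -0.9, -1.6]
grip_width: 0.0497
grip_force: 40.0
held: n 10995 top z -0.0661 slopes [0.    0.001] rect [-1.4  0.8] [ 51.5 112.9] 89.7 x -0.0579 0.0551 underside z -0.0201
h (array([ 0.81884203,  0.03865452, -0.4929146 ]), np.float64(43.78315353393555)) (array([ 0.64006803, -0.00548084, -0.0572169 ,  0.17044264]), np.float64(29.19965171813965))
c (array([ 0.77109793, -0.02892584,  0.27310418]), np.float64(40.063350677490234)) (array([ 0.75748956, -0.03168856,  0.35665469,  0.07393129]), np.float64(39.935455322265625))
ch (array([ 1.14625262,  0.079927  , -0.26498434]), np.float64(19.59148597717285)) (array([ 2.74004997,  0.01167144, -0.84871769, -0.30225178]), np.float64(18.390016555786133))
at [ 0.5339 -0.1145  0.1098] rpy [180.   29.9 176.5] t 13.62
 shift(cur axes) [-0.07 -0.04 -0.04]  turn [ 0.   -0.01 -0.  ]  shift(goal axes) [-0.07 -0.04 -0.04]
```

```bash
cat >> h.py <<'E'
def fitnest(d,kinds,p0=(.571,-.024,-.06)):
    """jig [x y yaw] by least squares of dark rim points on the rim middle lines; also floor/rim heights"""
    from scipy.spatial import cKDTree
    from scipy.optimize import least_squares
    P=cloud(d);im=d["img"].astype(int);Y=dict(c=.094,h=0,t=-.094);p=np.array(p0,float)
    tree=cKDTree(np.vstack([rim(k)+[0,Y[k]] for k in kinds]))
    D=P.reshape(-1,3);dark=im.max(2).reshape(-1)<75;lite=im.min(2).reshape(-1)>110
    N=lambda p,q:nestR(p[2]).inv().apply(q-[p[0],p[1],.06])
    for _ in range(4):
        n=N(p,D);dist=tree.query(np.nan_to_num(n[:,:2],nan=9))[0]
        m=dark&(abs(n[:,2]-.013)<.006)&(dist<.008)
        s=least_squares(lambda x:tree.query(N(x,D[m])[:,:2])[0],p,x_scale=[.01,.01,.05],diff_step=1e-4,loss='soft_l1',f_scale=.004);p=s.x
    n=N(p,D);inn=lite&(abs(n[:,2])<.01)&(abs(n[:,0])<.02)&(np.min([abs(n[:,1]-Y[k]) for k in kinds],0)<.018)
    print(kinds,"jig",p.round(4),"n",m.sum(),"mean dist",s.fun.mean().round(4),"rim z",np.median(n[m,2]).round(4),"floor z",np.median(n[inn,2]).round(4) if inn.any() else None)
    return p
E
python3 - <<'E'
from h import *
for f in ("w4","w6"):
    d=np.load(f"pics/{f}.npz")
    for k in ("h","c","ch"): fitnest(d,k)
d=np.load("pics/top0.npz"); fitnest(d,"ch");fitnest(d,"cht")
E
```

```text
h jig [ 0.5718 -0.0234 -0.0493] n 1116 mean dist 0.0019 rim z 0.0136 floor z -0.0002
c jig [ 0.5703 -0.024  -0.0655] n 1993 mean dist 0.0021 rim z 0.0135 floor z -0.0001
ch jig [ 0.5716 -0.0236 -0.0504] n 3099 mean dist 0.002 rim z 0.0135 floor z -0.0002
h jig [ 0.5711 -0.0229 -0.0618] n 1489 mean dist 0.0019 rim z 0.0133 floor z -0.0005
c jig [ 0.5708 -0.0235 -0.0501] n 2492 mean dist 0.0022 rim z 0.0131 floor z -0.0006
ch jig [ 0.5711 -0.0233 -0.0471] n 3983 mean dist 0.0021 rim z 0.0132 floor z -0.0006
ch jig [ 0.5728 -0.0206 -0.0422] n 148 mean dist 0.0022 rim z 0.0143 floor z 0.0021
cht jig [ 0.5721 -0.0205 -0.048 ] n 260 mean dist 0.0022 rim z 0.0138 floor z 0.0018
```

```bash
cat >> h.py <<'E'
def nestgoal(k,off,under,clear,p=(.5712,-.0234,-.0485),extra=0):
    """plan to bring held underside centre (tool x,y=off mm, z=under m) to clear m above nest floor"""
    Y=dict(c=.094,h=0,t=-.094)[k];N=nestR(p[2])
    g=N.apply([0,Y,clear])+[p[0],p[1],.06]
    tx=np.degrees(p[2])+180
    G=Ro.from_euler('z',tx,degrees=True)*Ro.from_euler('x',180,degrees=True)*Ro.from_euler('y',-30,degrees=True)
    return plan(g-G.apply([off[0]/1000,off[1]/1000,under]),tx,-30)
E
python3 - <<'E'
from h import *
nestgoal('t',(-1.4,.8),-.0201,.020)
nestgoal('t',(-1.4,.8),-.0201,.0)
E
```

```text
at [ 0.5339 -0.1145  0.1098] rpy [180.   29.9 176.5] t 13.62
 shift(cur axes) [-0.07 -0.05  1.99]  turn [-0.03 -0.01 -0.06]  shift(goal axes) [-0.07 -0.07  1.99]
at [ 0.5339 -0.1145  0.1098] rpy [180.   29.9 176.5] t 13.62
 shift(cur axes) [-0.08 -0.05  2.65]  turn [-0.03 -0.01 -0.06]  shift(goal axes) [-0.07 -0.07  2.65]
```

```bash
python3 -m inch '-1 -0.07 -0.06 0.5 0 0 -0.07;-1 0 0 0.8 0 0 0;-1 0 0 0.69 0 0 0;-1 0 0 0 0 0 0;-1 0 0 0 0 0 0'; python3 - <<'E'
from h import *
nestgoal('t',(-1.4,.8),-.0201,.0)
E
python3 -m inch '-1 0 0 0.15 0 0 0;-1 0 0 0.15 0 0 0;-1 0 0 0.15 0 0 0;-1 0 0 0 0 0 0'
```

```text
time_s: 14.25
ee_pos: [0.5653, -0.1185, 0.0605]
eef_rot: [-3.134, 0.524, 3.094]
force: [0.2, 0.9, -0.6]
grip_width: 0.0498
grip_force: 40.0
at [ 0.5653 -0.1185  0.0605] rpy [-179.6   30.   177.3] t 14.25
 shift(cur axes) [0.02 0.02 0.7 ]  turn [-0.04  0.    0.01]  shift(goal axes) [0.02 0.02 0.7 ]
time_s: 14.75
ee_pos: [0.5736, -0.1186, 0.0488]
eef_rot: [-3.135, 0.526, 3.094]
force: [7.8, 4.2, -2.6]
grip_width: 0.0497
grip_force: 40.0
```

```bash
python3 -m inch '-1 -0.05 0.03 0 0 0 0;-1 0 0 0 0 0 0'; python3 -m inch '-1 0 0 0.1 0 0 0;-1 0 0 0.1 0 0 0;-1 0 0 0 0 0 0';  python3 - <<'E'
from h import *
nestgoal('t',(-1.4,.8),-.0201,.0)
E
```

```text
time_s: 15.0
ee_pos: [0.5739, -0.1181, 0.0489]
eef_rot: [-3.134, 0.523, 3.095]
force: [1.0, 0.3, -1.9]
grip_width: 0.0498
grip_force: 40.0
time_s: 15.38
ee_pos: [0.5768, -0.1183, 0.0434]
eef_rot: [-3.135, 0.523, 3.094]
force: [0.4, 0.1, -2.0]
grip_width: 0.0499
grip_force: 40.0
at [ 0.5768 -0.1183  0.0434] rpy [-179.6   30.   177.3] t 15.38
 shift(cur axes) [ 0.06 -0.01  0.02]  turn [-0.04 -0.    0.01]  shift(goal axes) [ 0.06 -0.01  0.02]
```

```bash
python3 -m inch '-1 0 0 0.03 0 0 0;-1 0 0 0.03 0 0 0;-1 0 0 0 0 0 0'; python3 -c "
from h import *
d=wrist('w7');inhand(d,pink,.046)"
```

```text
time_s: 15.75
ee_pos: [0.5774, -0.1183, 0.0423]
eef_rot: [-3.135, 0.523, 3.094]
force: [-11.3, 1.4, 6.6]
grip_width: 0.0498
grip_force: 41.1
held: n 11080 top z -0.0671 slopes [-0.017 -0.   ] rect [-0.3  0.9] [ 51.6 112.3] 89.9 x -0.0564 0.0559 underside z -0.0211
```

```bash
python3 -m inch '0.4 0 0 0 0 0 0;0.4 0 0 0 0 0 0;0.4 0 0 0 0 0 0;0.4 0 0 -0.3 0 0 0;0.4 0 0 -1 0 0 0;0.4 0 0 -1 0 0 0;0.6 0 0 -1 0 0 0;0.6 0 0 0 0 0 0'; cat >> h.py <<'E'
def innest(d,col,k,h,p=(.5712,-.0234,-.0485)):
    """top face of a thing in nest k, in that nest's axes"""
    P=cloud(d);q=nestR(p[2]).inv().apply((P-[p[0],p[1],.06]).reshape(-1,3))-[0,dict(c=.094,h=0,t=-.094)[k],0]
    m=col(d["img"].astype(int)).reshape(-1)&(abs(q[:,0])<.075)&(abs(q[:,1])<.045)&(abs(q[:,2]-h)<.02)
    z=np.median(q[m,2]);t=q[m&(abs(q[:,2]-z)<.005)];s=np.linalg.lstsq(np.c_[t[:,:2],np.ones(len(t))],t[:,2],rcond=None)[0]
    r=cv2.minAreaRect(t[:,:2].astype(np.float32)*1000)
    print("in nest",k,"n",len(t),"underside z",(z-h).round(4),"slopes",s[:2].round(3),"rect",np.round(r[0],1),np.round(r[1],1),round(r[2],1))
E
python3 -c "
from h import *
d=wrist('w8');innest(d,pink,'t',.046);fitnest(d,'ch')
plan([.45,-.39,.12],0)"
```

```text
time_s: 16.8
ee_pos: [0.5287, -0.1156, 0.1301]
eef_rot: [-3.133, 0.527, 3.095]
force: [1.1, -0.5, 0.8]
grip_width: 0.0749
grip_force: 0.0
in nest t n 5348 underside z -0.0006 slopes [0.001 0.001] rect [-0.6 -0.3] [ 50.  111.1] 89.8
ch jig [ 0.5713 -0.0235 -0.0465] n 3305 mean dist 0.0021 rim z 0.0132 floor z -0.0005
at [ 0.5286 -0.1154  0.1287] rpy [-179.6   30.1  177.3] t 16.85
 shift(cur axes) [ 2.04 -9.27 -0.77]  turn [ 4.6   0.17 17.12]  shift(goal axes) [-2.62  9.15  0.29]
```

```bash
python3 -m inch '0.8 0.87 -0.4 -0.5 0 0 0;0.8 0.87 -0.6 -0.5 0 0 0;0.8 0 -0.6 0 0 1 0;0.8 0 -0.6 0 0 1 0;0.8 0 -0.6 0 0 1 0;1 0.9 -0.65 0 0 0 0;1 0.9 -0.65 0 0 0 0;1 0 0 0 0 0 0;1 0 0 0 0 0 0'
python3 - <<'E'
from h import *
d=wrist("w9")
P=cloud(d);q=P.reshape(-1,3);m=(abs(q[:,2]-.05)<.004)&(np.hypot(q[:,0]-.389,q[:,1]+.238)<.045)
t=q[m];xy=(t[:,:2]*1000).astype(np.float32);c=cv2.convexHull(xy)
best=min(((lambda a:(sum(np.ptp(xy@[np.cos(a+k*np.pi/3),np.sin(a+k*np.pi/3)]) for k in range(3)),a))(a) for a in np.radians(np.arange(-30,30,.5))))
a=best[1];w=[(np.ptp(xy@[np.cos(a+k*np.pi/3),np.sin(a+k*np.pi/3)]).round(1)) for k in range(3)]
M=cv2.moments(c);print("n",len(t),"z",np.median(t[:,2]).round(4),"flat normal deg (mod 60)",np.degrees(a).round(1),"across flats",w,"centre",M["m10"]/M["m00"],M["m01"]/M["m00"])
C=[M["m10"]/M["m00"]/1000,M["m01"]/M["m00"]/1000,-.02]
for f in (0,60,120,180,-60):
    ty=np.degrees(a)+f; 
    if 20<ty<160: print("tool y at",ty); plan(C,ty+90)
E
```

```text
time_s: 17.98
ee_pos: [0.4085, -0.2321, 0.1279]
eef_rot: [-3.136, -0.001, 3.091]
force: [-0.4, 0.8, 0.2]
grip_width: 0.0938
grip_force: 0.0
n 2385 z 0.0501 flat normal deg (mod 60) -14.5 across flats [np.float64(58.5), np.float64(58.0), np.float64(58.0)] centre 393.478853162732 -238.0502233486168
tool y at 45.5
at [ 0.4086 -0.2319  0.128 ] rpy [-179.7   -0.   177.1] t 18.02
 shift(cur axes) [ 0.49 -0.2   4.94]  turn [-0.03  0.01  4.16]  shift(goal axes) [ 0.22 -0.5   4.93]
tool y at 105.5
at [ 0.4086 -0.2319  0.128 ] rpy [-179.7   -0.   177.1] t 18.02
 shift(cur axes) [ 0.49 -0.2   4.94]  turn [-0.03 -0.01 -1.84]  shift(goal axes) [ 0.54 -0.06  4.93]
```

```bash
python3 -m inch '1 0.24 -0.1 0.4 -0.03 0 -0.92;1 0.25 -0.1 0.8 0 0 -0.92;1 0 0 1 0 0 0;1 0 0 1 0 0 0;1 0 0 1 0 0 0;1 0 0 0.74 0 0 0;1 0 0 0 0 0 0;-1 0 0 0 0 0 0;-1 0 0 0 0 0 0;-1 0 0 0 0 0 0' 40;python3 -m inch '-1 0 0 0 0 0 0;-1 0 0 0 0 0 0;-1 0 0 0 0 0 0'
python3 -c "
from h import *
nestgoal('h',(0,0),-.02,.08)"
```

```text
time_s: 19.27
ee_pos: [0.3938, -0.2392, -0.019]
eef_rot: [-3.14, -0.0, -2.871]
force: [0.5, -0.0, -0.3]
grip_width: 0.0677
grip_force: 0.0
time_s: 19.65
ee_pos: [0.3936, -0.239, -0.0193]
eef_rot: [-3.141, -0.001, -2.871]
force: [-1.4, 2.5, 5.5]
grip_width: 0.0578
grip_force: 40.0
at [ 0.3936 -0.239  -0.0193] rpy [-180.    -0.  -164.5] t 19.65
 shift(cur axes) [-6.67  5.65 -4.38]  turn [ 0.47 -2.98  1.79]  shift(goal axes) [-6.14  7.46 -1.51]
```

```bash
python3 -m inch '-1 0 0 -0.4 0 0 0;-1 0 0 -1 0 0 0;-1 0 0 -1 0 0 0.61;-1 0 0 -1 0 0 0.61;-1 0 0 -1 0 0 0.61;-1 0 0 0 0 -1 0;-1 0 0 0 0 -1 0;-1 0 0 0 0 -1 0;-1 -0.49 0.93 0.29 0 0 0;-1 -0.49 0.93 0.29 0 0 0';python3 -m inch '-1 -0.49 0.93 0.29 0 0 0;-1 -0.49 0.93 0.29 0 0 0;-1 -0.49 0.93 0.29 0 0 0;-1 -0.49 0.93 0.29 0 0 0;-1 -0.49 0.93 0.29 0 0 0;-1 -0.49 0.93 0.29 0 0 0;-1 0 0 0 0 0 0;-1 0 0 0 0 0 0'
python3 - <<'E'
from h import *
from station import ctrl
d=wrist("w10");o=ctrl.get_obs();R=Ro.from_euler('xyz',o["eef_rot"])
T=R.inv().apply((cloud(d)-o["ee_pos"]).reshape(-1,3))
im=d["img"].reshape(-1,3).astype(int)
m=(abs(T[:,2]+.07)<.005)&(np.hypot(T[:,0],T[:,1])<.04)&(im.max(1)-im.min(1)>30)
t=T[m];print("n",len(t),"z",np.median(t[:,2]).round(4),"x",t[:,0].min().round(4),t[:,0].max().round(4),"y",np.percentile(t[:,1],[0,50,100]).round(4))
s=np.linalg.lstsq(np.c_[t[:,:2],np.ones(len(t))],t[:,2],rcond=None)[0];print(s[:2].round(3))
x,w=cv2.minAreaRect(t[:,:2].astype(np.float32)*1000)[:2];print(cv2.minAreaRect(t[:,:2].astype(np.float32)*1000))
xs=t[:,0];top=t[xs>xs.max()-.004];print("corner +x",top.mean(0).round(4))
fitnest(d,"c");nestgoal('h',(0,0),-.02,.0)
E
```

```text
time_s: 20.9
ee_pos: [0.447, -0.1677, 0.1232]
eef_rot: [-3.125, 0.492, 3.069]
force: [0.2, -1.4, -4.1]
grip_width: 0.0575
grip_force: 40.0
time_s: 21.9
ee_pos: [0.5617, -0.0098, 0.1157]
eef_rot: [-3.125, 0.49, 3.071]
force: [-1.2, -0.7, -3.9]
grip_width: 0.0577
grip_force: 40.0
n 6772 z -0.0696 x -0.0149 0.0336 y [-0.0286  0.0008  0.0307]
[ 0.008 -0.002]
((9.381376266479492, 1.0325431823730469), (59.402793884277344, 48.405887603759766), 89.80044555664062)
corner +x [ 0.0312  0.0005 -0.069 ]
c jig [ 0.5711 -0.0233 -0.0572] n 2186 mean dist 0.0022 rim z 0.0138 floor z -0.0001
at [ 0.5617 -0.0101  0.1158] rpy [-179.1   28.1  175.9] t 21.95
 shift(cur axes) [ 0.55 -0.37  2.48]  turn [-0.16 -0.19 -0.11]  shift(goal axes) [ 0.64 -0.43  2.45]
```

```bash
python3 -m inch '-1 0.55 -0.4 0 -0.16 -0.19 -0.11;-1 0 0 0.6 0 0 0;-1 0 0 0.8 0 0 0;-1 0 0 0.4 0 0 0;-1 0 0 0 0 0 0;-1 0 0 0 0 0 0'
python3 -c "
from h import *
nestgoal('h',(0,1),-.0196,.0)"
```

```text
time_s: 22.7
ee_pos: [0.5738, -0.022, 0.0621]
eef_rot: [3.141, 0.525, 3.092]
force: [0.1, -0.5, -4.2]
grip_width: 0.0575
grip_force: 40.0
at [ 0.5738 -0.022   0.0621] rpy [180.   30.1 177.2] t 22.7
 shift(cur axes) [ 0.11 -0.08  0.67]  turn [ 0.    0.01 -0.  ]  shift(goal axes) [ 0.11 -0.08  0.67]
```

```bash
python3 -m inch '-1 0.08 -0.08 0 0 0 0;-1 0 0 0.15 0 0 0;-1 0 0 0.15 0 0 0;-1 0 0 0.15 0 0 0;-1 0 0 0 0 0 0'; python3 -m inch '-1 0 0 0.1 0 0 0;-1 0 0 0.05 0 0 0;-1 0 0 0 0 0 0'
python3 -c "
from h import *
nestgoal('h',(0,1),-.0196,.0)"
```

```text
time_s: 23.32
ee_pos: [0.5783, -0.0244, 0.0481]
eef_rot: [3.141, 0.523, 3.093]
force: [0.1, 1.1, -4.1]
grip_width: 0.0578
grip_force: 40.0
time_s: 23.7
ee_pos: [0.5806, -0.0246, 0.0446]
eef_rot: [3.141, 0.524, 3.092]
force: [0.1, 1.0, -3.5]
grip_width: 0.0579
grip_force: 40.0
at [ 0.5806 -0.0246  0.0446] rpy [179.9  30.  177.2] t 23.7
 shift(cur axes) [ 0.02 -0.01  0.05]  turn [ 0.  0. -0.]  shift(goal axes) [ 0.02 -0.01  0.05]
```

```bash
python3 -m inch '-1 0 0 0.04 0 0 0;-1 0 0 0.03 0 0 0;-1 0 0 0 0 0 0'; python3 -m inch '0.45 0 0 0 0 0 0;0.45 0 0 0 0 0 0;0.45 0 0 0 0 0 0;0.45 0 0 -0.3 0 0 0;0.45 0 0 -1 0 0 0;0.45 0 0 -1 0 0 0;0.45 0 0 -1 0 0 0;0.45 0 0 0 0 0 0'; python3 - <<'E'
from h import *
d=wrist("w11")
nb=lambda i:(i.max(2)-i.min(2)>30)
innest(d,nb,'h',.05);innest(d,pink,'t',.046);plan([.485,-.38,.12],267)
E
```

```text
time_s: 24.08
ee_pos: [0.5816, -0.0246, 0.0428]
eef_rot: [3.141, 0.524, 3.092]
force: [-0.5, 0.2, -4.4]
grip_width: 0.0578
grip_force: 40.0
time_s: 25.08
ee_pos: [0.5325, -0.0223, 0.1309]
eef_rot: [3.141, 0.528, 3.093]
force: [0.0, -0.3, 0.1]
grip_width: 0.0682
grip_force: 0.0
in nest h n 3174 underside z -0.0005 slopes [0.002 0.   ] rect [-0.4 -0.6] [58.2 65.9] 30.3
in nest t n 5022 underside z -0.0007 slopes [ 0.001 -0.007] rect [-0.3  0.3] [ 49.7 111. ] 89.1
at [ 0.5324 -0.0223  0.1295] rpy [180.   30.2 177.2] t 25.12
 shift(cur axes) [  1.02 -11.99  -0.23]  turn [-2.36  2.37 -8.75]  shift(goal axes) [11.99  0.95  0.32]
```

```bash
python3 -m inch '0.6 0.87 -0.5 -0.5 0 0 0;0.6 0.87 -0.8 -0.5 0 0 0;0.6 0 -0.8 0 0 1 0;0.6 0 -0.8 0 0 1 0;0.6 0 -0.9 0 0 1 0;0.6 0 -1 0 0 0 0;0.6 0 -1 0 0 0 0;0.6 0 -1 0 0 0 0;0.6 0 -1 0 0 0 0;0.6 0 -1 0 0 0 0';python3 -m inch '0.6 0 -1 0 0 0 0;0.6 0 -1 0 0 0 0;0.6 0 -1 0 0 0 0;0.6 0 0 0 0 0 0.9;0.6 0 0 0 0 0 0.9;0.6 0 0 0 0 0 0.9;0.6 0 0 0 0 0 0.9;0.6 0 0 0 0 0 0.9;0.6 0 0 0 0 0 0.9;0.6 0 0 0 0 0 0.9'; python3 -m inch '0.6 0 0 0 0 0 0.9;0.6 0 0 0 0 0 0.9;0.6 0 0 0 0 0 0.9;0.6 0 0 0 0 0 0;0.6 0 0 0 0 0 0'; cat >> h.py <<'E'
def carton(d):
    P=cloud(d);q=P.reshape(-1,3);m=(abs(q[:,2]-.05)<.004)&(np.hypot(q[:,0]-.489,q[:,1]+.3975)<.08)
    r=cv2.minAreaRect((q[m,:2]*1000).astype(np.float32));print(m.sum(),np.median(q[m,2]),r);return r
E
python3 - <<'E'
from h import *
d=wrist("w12");r=carton(d);plan([r[0][0]/1000,r[0][1]/1000,-.02],87)
E
```

```text
time_s: 26.38
ee_pos: [0.459, -0.2839, 0.1267]
eef_rot: [3.14, -0.001, 3.093]
force: [-0.3, -0.1, 0.2]
grip_width: 0.0751
grip_force: 0.0
time_s: 27.62
ee_pos: [0.4548, -0.3728, 0.1264]
eef_rot: [3.142, -0.002, 1.988]
force: [0.3, -0.2, -0.0]
grip_width: 0.0756
grip_force: 0.0
time_s: 28.25
ee_pos: [0.4548, -0.3728, 0.1273]
eef_rot: [-3.141, -0.001, 1.526]
force: [-0.6, -0.4, -0.2]
grip_width: 0.0751
grip_force: 0.0
3365 0.050159359662401516 ((493.14837646484375, -398.30059814453125), (91.43803405761719, 50.60836410522461), 87.25920104980469)
at [ 0.4548 -0.3729  0.1276] rpy [-1.80e+02 -1.00e-01  8.74e+01] t 28.3
 shift(cur axes) [-0.79  1.32  4.92]  turn [-0.   -0.01  0.04]  shift(goal axes) [-0.78  1.32  4.92]
```

```bash
python3 -m inch '0.6 -0.4 0.66 0 0 0 0;0.6 -0.39 0.66 0 0 0 0;0.6 0 0 0.8 0 0 0;0.6 0 0 1 0 0 0;0.6 0 0 1 0 0 0;0.6 0 0 1 0 0 0;0.6 0 0 0.8 0 0 0;0.6 0 0 0.31 0 0 0;0.6 0 0 0 0 0 0;-1 0 0 0 0 0 0' 40; python3 -m inch '-1 0 0 0 0 0 0;-1 0 0 0 0 0 0;-1 0 0 0 0 0 0;-1 0 0 0 0 0 0;-1 0 0 -0.4 0 0 0;-1 0 0 -1 0 0 0;-1 0 0 -1 0 0 0;-1 0 0 -1 0 0 0;-1 0 0 -1 0 0 0;-1 0 0 0 0 0 0'
python3 -c "
from h import *
plan([.45,.074,.113],177.2,0)"
```

```text
time_s: 29.55
ee_pos: [0.4937, -0.3988, -0.018]
eef_rot: [3.14, 0.0, 1.523]
force: [-0.5, 0.4, -0.5]
grip_width: 0.0682
grip_force: 0.0
time_s: 30.8
ee_pos: [0.4939, -0.3992, 0.1152]
eef_rot: [3.138, 0.002, 1.522]
force: [0.3, 0.2, -2.1]
grip_width: 0.0499
grip_force: 40.0
at [ 0.4939 -0.3992  0.1152] rpy [1.798e+02 1.000e-01 8.720e+01] t 30.8
 shift(cur axes) [15.68 -2.23  0.04]  turn [ 0.01  0.02 -9.  ]  shift(goal axes) [ 2.23 15.68  0.07]
```

```bash
python3 -m inch '-1 0.98 -0.25 0 0 0 0;-1 0.98 -0.25 0 0 0 0;-1 0.98 -0.25 0 0 0 0;-1 0.98 -0.25 0 0 0 0;-1 0.98 -0.25 0 0 0 0;-1 0.98 -0.25 0 0 0 0;-1 0.98 -0.25 0 0 0 0;-1 0.98 -0.25 0 0 0 0;-1 0.98 -0.23 0 0 0 0;-1 0.98 0 0 0 0 0';python3 -m inch '-1 0.98 0 0 0 0 0;-1 0.98 0 0 0 0 0;-1 0.98 0 0 0 0 0;-1 0.98 0 0 0 0 0;-1 0.98 0 0 0 0 0;-1 0.98 0 0 0 0 0;-1 0 0 0 0 0 -1;-1 0 0 0 0 0 -1;-1 0 0 0 0 0 -1;-1 0 0 0 0 0 -1';python3 -m inch '-1 0 0 0 0 0 -1;-1 0 0 0 0 0 -1;-1 0 0 0 0 0 -1;-1 0 0 0 0 0 -1;-1 0 0 0 0 0 -1;-1 0 0 0 0 0 0;-1 0 0 0 0 -1 0;-1 0 0 0 0 -1 0;-1 0 0 0 0 -1 0;-1 0 0 0 0 0 0'
python3 -c "
from h import *
nestgoal('c',(0,0),-.02,.08)"
```

```text
time_s: 32.05
ee_pos: [0.4396, -0.1005, 0.1118]
eef_rot: [-3.14, -0.001, 1.522]
force: [0.1, 0.6, -2.3]
grip_width: 0.0498
grip_force: 40.0
time_s: 33.3
ee_pos: [0.4485, 0.0745, 0.1118]
eef_rot: [-3.141, -0.001, 2.226]
force: [0.4, 0.3, -2.4]
grip_width: 0.0496
grip_force: 40.0
time_s: 34.55
ee_pos: [0.4468, 0.0747, 0.1115]
eef_rot: [3.139, 0.522, 3.089]
force: [0.6, 0.5, -1.6]
grip_width: 0.0497
grip_force: 40.0
at [0.4468 0.0747 0.1115] rpy [179.8  29.9 177. ] t 34.55
 shift(cur axes) [-2.87  0.08  1.63]  turn [ 0.   -0.01 -0.02]  shift(goal axes) [-2.87  0.07  1.64]
```

```bash
python3 -m inch '-1 -0.7 0.02 0.4 0 0 0;-1 -0.7 0.02 0.4 0 0 0;-1 -0.7 0.02 0.4 0 0 0;-1 -0.7 0.02 0.4 0 0 0;-1 0 0 0 0 0 0;-1 0 0 0 0 0 0'
python3 - <<'E'
from h import *
from station import ctrl
d=wrist("w13");o=ctrl.get_obs();R=Ro.from_euler('xyz',o["eef_rot"])
T=R.inv().apply((cloud(d)-o["ee_pos"]).reshape(-1,3));im=d["img"].reshape(-1,3).astype(int)
m=(abs(T[:,2]+.07)<.005)&(abs(T[:,0])<.06)&(abs(T[:,1])<.05)
dark=(im.max(1)-im.min(1)>35)|(im.min(1)>130)
t=T[m&dark];s=np.linalg.lstsq(np.c_[t[:,:2],np.ones(len(t))],t[:,2],rcond=None)[0]
print(len(t),"z",np.median(t[:,2]).round(4),s[:2].round(3),"x",np.percentile(t[:,0],[0,1,99,100]).round(4),"y",np.percentile(t[:,1],[0,1,99,100]).round(4),cv2.minAreaRect(t[:,:2].astype(np.float32)*1000))
g=t[t[:,0]>.02];print("front part y",np.percentile(g[:,1],[1,99]).round(4))
fitnest(d,"h");nestgoal('c',(0,0),-.02,.0)
E
```

```text
time_s: 35.3
ee_pos: [0.5456, 0.0722, 0.1132]
eef_rot: [3.14, 0.522, 3.091]
force: [-0.4, -0.8, -1.2]
grip_width: 0.0499
grip_force: 40.0
9997 z -0.0688 [0.003 0.001] x [-0.0461 -0.0443  0.0458  0.0464] y [-0.0367 -0.024   0.0245  0.0371] ((0.09261322021484375, 0.25191497802734375), (73.83544158935547, 92.3946762084961), 89.83308410644531)
front part y [-0.0237  0.024 ]
h jig [ 0.5725 -0.0209 -0.0274] n 693 mean dist 0.0024 rim z 0.0138 floor z None
at [0.5455 0.0722 0.1134] rpy [179.9  29.9 177.1] t 35.35
 shift(cur axes) [ 0.01 -0.01  2.71]  turn [ 0.   -0.01 -0.01]  shift(goal axes) [ 0.01 -0.01  2.71]
```

```bash
python3 -m inch '-1 -0.02 -0.01 0.6 0 0 0;-1 0 0 0.8 0 0 0;-1 0 0 0.6 0 0 0;-1 0 0 0 0 0 0;-1 0 0 0.15 0 0 0;-1 0 0 0.15 0 0 0;-1 0 0 0.15 0 0 0;-1 0 0 0 0 0 0'; python3 -m inch '-1 0 0 0.1 0 0 0;-1 0 0 0.06 0 0 0;-1 0 0 0 0 0 0'
python3 -c "
from h import *
nestgoal('c',(0,0.2),-.0188,.0)"
```

```text
time_s: 36.35
ee_pos: [0.5832, 0.0702, 0.0501]
eef_rot: [3.141, 0.524, 3.092]
force: [-0.2, -0.4, -1.9]
grip_width: 0.05
grip_force: 40.0
time_s: 36.72
ee_pos: [0.5856, 0.0701, 0.046]
eef_rot: [3.141, 0.524, 3.092]
force: [-0.8, 1.0, -2.4]
grip_width: 0.0496
grip_force: 40.0
at [0.5856 0.0701 0.046 ] rpy [180.   30.  177.2] t 36.73
 shift(cur axes) [ 0.05 -0.01  0.06]  turn [ 0.  0. -0.]  shift(goal axes) [ 0.05 -0.01  0.06]
```

```bash
python3 -m inch '-1 0 0 0.04 0 0 0;-1 0 0 0.03 0 0 0;-1 0 0 0 0 0 0'; python3 -m inch '0.4 0 0 0 0 0 0;0.4 0 0 0 0 0 0;0.4 0 0 0 0 0 0;0.4 0 0 -0.3 0 0 0;0.4 0 0 -1 0 0 0;0.4 0 0 -1 0 0 0;0.4 0 0 -1 0 0 0;0.4 0 0 0 0 0 0'; python3 - <<'E'
from h import *
from station import camera
d=wrist("w14")
innest(d,lambda i:np.ones(i.shape[:2],bool),'c',.05);innest(d,lambda i:(i.max(2)-i.min(2)>30),'h',.05)
for n in("top","scene"):
    e=camera(n);np.savez(f"pics/{n}14.npz",**e);cv2.imwrite(f"pics/{n}14.png",e["img"])
    i=e["img"].astype(int);P=cloud(e);m=(i[...,2]>130)&(i[...,1]<.35*i[...,2])&(i[...,0]<.3*i[...,2])&(P[...,2]>.1)&(P[...,2]<.3)&(abs(P[...,1]-.17)<.06)&(abs(P[...,0]-.62)<.07)
    t=P[m];print(n,len(t),"handle",np.nanmedian(t,0).round(4),np.nanmin(t,0).round(3),np.nanmax(t,0).round(3))
N=nestR(-.0485);g=lambda a:N.apply([.07+.08*np.sin(a),.198,.058+.08*np.cos(a)])+[.5712,-.0234,.06]
for a in (45,30,15,0,-15,-30,-45): print(a,g(np.radians(a)).round(4))
plan([.6,.18,.3],90)
E
```

```text
time_s: 37.1
ee_pos: [0.5867, 0.07, 0.0443]
eef_rot: [3.141, 0.524, 3.092]
force: [-0.5, 0.1, -1.9]
grip_width: 0.0496
grip_force: 40.0
time_s: 38.1
ee_pos: [0.5376, 0.0727, 0.1324]
eef_rot: [3.14, 0.528, 3.092]
force: [-0.7, 1.3, -1.0]
grip_width: 0.0657
grip_force: 0.0
in nest c n 4974 underside z -0.0003 slopes [0.002 0.001] rect [-1.3  0.1] [91.8 50.4] 0.3
in nest h n 3237 underside z -0.0005 slopes [ 0.005 -0.004] rect [-0.2 -0.7] [57.9 66.8] 29.9
top 35 handle [0.6312 0.1718 0.2325] [0.626 0.146 0.224] [0.638 0.201 0.239]
scene 57 handle [0.6377 0.1695 0.233 ] [0.624 0.142 0.227] [0.643 0.199 0.237]
45 [0.6331 0.1718 0.2225]
30 [0.6124 0.1728 0.2252]
15 [0.5917 0.1738 0.2225]
0 [0.5724 0.1748 0.2145]
-15 [0.5559 0.1756 0.2018]
-30 [0.5432 0.1762 0.1852]
-45 [0.5352 0.1766 0.1659]
at [0.5372 0.0724 0.1294] rpy [180.   30.  177.2] t 38.25
 shift(cur axes) [-4.5   3.69 -3.97]  turn [2.28 2.39 8.5 ]  shift(goal axes) [ 3.59  2.09 -5.69]
```

```bash
python3 -m inch '0.3 -0.5 0 -0.87 0 0 0;0.3 -0.5 0 -0.87 0 0 0;0.3 -0.5 0 -0.87 0 0 0;0.3 -0.5 0 -0.87 0 0 0;0.3 0 0 0 0 1 0;0.3 0 0 0 0 1 0;0.3 0 0 0 0 1 0;0.3 -0.76 0.87 0 0 0 0;0.3 -0.76 0.87 0 0 0 0;0.3 -0.76 0.87 0 0 0 0'; python3 -m inch '0.3 -0.76 0.87 0 0 0 0;0.3 0 0 0 0 0 1;0.3 0 0 0 0 0 1;0.3 0 0 0 0 0 1;0.3 0 0 0 0 0 1;0.3 0 0 0 0 0 1;0.3 0 0 0 0 0 1;0.3 0 0 0 0 0 1;0.3 0 0 0 0 0 1;0.3 0 0 0 0 0 1';  python3 -m inch '0.3 0 0 0 0 0 0;0.3 0 0 0 0 0 0'
python3 - <<'E'
from h import *
d=wrist("w15");e=d;i=e["img"].astype(int);P=cloud(e);m=(i[...,2]>110)&(i[...,1]<.4*i[...,2])&(i[...,0]<.35*i[...,2])&(P[...,2]>.19)&(P[...,2]<.27)
t=P[m];print(len(t),"handle",np.nanmedian(t,0).round(4),np.nanmin(t,0).round(3),np.nanmax(t,0).round(3))
plan([.633,.1715,.1635],87.2)
E
```

```text
time_s: 39.5
ee_pos: [0.6101, 0.1478, 0.2486]
eef_rot: [3.141, -0.002, 3.092]
force: [-0.0, -0.8, 1.4]
grip_width: 0.0611
grip_force: 0.0
time_s: 40.75
ee_pos: [0.6334, 0.172, 0.2486]
eef_rot: [-3.14, -0.0, 1.516]
force: [-0.3, -0.5, 0.3]
grip_width: 0.0612
grip_force: 0.0
time_s: 41.0
ee_pos: [0.6332, 0.1721, 0.2497]
eef_rot: [-3.141, -0.0, 1.526]
force: [0.1, -0.4, -0.8]
grip_width: 0.0613
grip_force: 0.0
1125 handle [0.6338 0.176  0.2303] [0.624 0.143 0.219] [0.643 0.204 0.233]
at [0.6332 0.1721 0.2499] rpy [-180.    -0.    87.4] t 41.05
 shift(cur axes) [-0.02 -0.    2.88]  turn [-0.   -0.    0.02]  shift(goal axes) [-0.02 -0.01  2.88]
```

```bash
python3 -m inch '0.3 0 0 0.9 0 0 0;0.3 0 0 0.9 0 0 0;0.3 0 0 0.7 0 0 0;0.3 0 0 0.36 0 0 0;-1 0 0 0 0 0 0;-1 0 0 0 0 0 0;-1 0 0 0 0 0 0;-1 0 0 0 0 0 0;-1 0 0 0 0 0 0;-1 0 0 0 0 0 0' 15; python3 - <<'E'
from h import *
from station import ctrl
o=ctrl.get_obs();R=Ro.from_euler('xyz',o["eef_rot"])
N=nestR(-.0485);g=lambda a:N.apply([.07+.08*np.sin(a),.198,.058+.08*np.cos(a)])
A=np.radians([45,35,25,15,5,-5,-15,-25,-35,-45,-48])
for a,b in zip(A,A[1:]): print(np.degrees(b).round(),(R.inv().apply(g(b)-g(a))/.03).round(2))
E
```

```text
time_s: 42.3
ee_pos: [0.6334, 0.1722, 0.1652]
eef_rot: [3.14, -0.001, 1.522]
force: [1.6, -0.2, 2.1]
grip_width: 0.0174
grip_force: 15.0
35.0 [-0.   -0.46 -0.08]
25.0 [-0.   -0.46 -0.  ]
15.0 [-0.   -0.46  0.08]
5.0 [-0.   -0.44  0.16]
-5.0 [-0.   -0.4   0.23]
-15.0 [-0.   -0.36  0.3 ]
-25.0 [-0.   -0.3   0.36]
-35.0 [-0.   -0.23  0.4 ]
-45.0 [-0.   -0.16  0.44]
-48.0 [-0.   -0.03  0.14]
```

Gripped the handle (17.4 mm, 15 N). Following the arc in two halves.

```bash
python3 -m inch '-1 0 -0.46 -0.08 0 0 0;-1 0 -0.46 0 0 0 0;-1 0 -0.46 0.08 0 0 0;-1 0 -0.44 0.16 0 0 0;-1 0 0 0 0 0 0'; python3 -m inch '-1 0 -0.4 0.23 0 0 0;-1 0 -0.36 0.3 0 0 0;-1 0 -0.3 0.36 0 0 0;-1 0 0 0 0 0 0'; python3 -m inch '-1 0 -0.23 0.4 0 0 0;-1 0 -0.16 0.44 0 0 0;-1 0 0 0 0 0 0;-1 0 0 0.04 0 0 0;-1 0 0 0 0 0 0'
```

```text
time_s: 42.92
ee_pos: [0.5779, 0.1751, 0.1604]
eef_rot: [-3.141, -0.001, 1.523]
force: [-6.2, 1.8, 4.9]
grip_width: 0.0176
grip_force: 15.0
time_s: 43.42
ee_pos: [0.5468, 0.1766, 0.1327]
eef_rot: [-3.141, -0.001, 1.522]
force: [2.3, 2.1, -4.8]
grip_width: 0.0177
grip_force: 15.0
time_s: 44.05
ee_pos: [0.5366, 0.1771, 0.107]
eef_rot: [3.138, -0.001, 1.522]
force: [12.1, 2.6, 3.5]
grip_width: 0.0177
grip_force: 15.0
```

```bash
python3 -m inch '-0.1 0 0 0 0 0 0;-0.1 0 0 0 0 0 0;-0.1 0 0 0 0 0 0;-0.1 0 0 -0.5 0 0 0;-0.1 0 0 -1 0 0 0;-0.1 0 0 -1 0 0 0;-1 0 0 0 0 0 0;-1 0 0 0 0 0 0'; python3 - <<'E'
from h import *
from station import camera
for n in("wrist","top"):
    e=camera(n);np.savez(f"pics/{n}16.npz",**e);cv2.imwrite(f"pics/{n}16.png",e["img"])
    i=e["img"].astype(int);P=cloud(e);q=nestR(-.0485).inv().apply((P-[.5712,-.0234,.06]).reshape(-1,3)).reshape(P.shape)
    m=(i[...,2]>110)&(i[...,1]<.4*i[...,2])&(i[...,0]<.35*i[...,2])&(abs(q[...,1]-.198)<.04)&(abs(q[...,0])<.08)&(q[...,2]>.08)&(q[...,2]<.16)
    t=q[m];print(n,len(t),"handle nest axes",np.nanmedian(t,0).round(4),np.nanmin(t,0).round(4),np.nanmax(t,0).round(4),"world top",np.nanmax(P[m][:,2]).round(4))
plan([.535,.1766,.13],87.2)
E
```

```text
time_s: 45.05
ee_pos: [0.5349, 0.1769, 0.1815]
eef_rot: [-3.141, -0.001, 1.522]
force: [-0.1, 0.2, -1.1]
grip_width: 0.0257
grip_force: 0.0
wrist 1201 handle nest axes [0.0184 0.2022 0.1217] [0.0079 0.1687 0.1104] [0.0235 0.2298 0.1249] world top 0.1772
  return np.nanmean(a, axis, out=out, keepdims=keepdims)
Traceback (most recent call last):
ValueError: zero-size array to reduction operation fmin which has no identity
```

```bash
python3 -m inch '-1 0 0 0 0 0 0;-1 0 0 0.6 0 0 0;-1 0 0 0.6 0 0 0;-1 0 0 0.2 0 0 0;-1 0 0 0 0 0 0'; python3 -m inch '-1 0 0 0.07 0 0 0;-1 0 0 0.05 0 0 0;-1 0 0 0 0 0 0'
```

```text
time_s: 45.78
ee_pos: [0.5348, 0.177, 0.1412]
eef_rot: [3.142, -0.001, 1.522]
force: [-9.0, -1.9, 13.3]
grip_width: 0.0005
grip_force: 6.8
time_s: 46.15
ee_pos: [0.5352, 0.1771, 0.1405]
eef_rot: [3.139, -0.001, 1.522]
force: [-20.6, -4.3, 39.4]
grip_width: 0.0004
grip_force: 19.9
```

```bash
python3 -m inch '-1 0 0 -0.5 0 0 0;-1 0 0 -1 0 0 0;-1 0 0 -1 0 0 0;-1 0 -0.9 -0.4 0 0 0;-1 0 -1 0 0 0 0;-1 0 -1 0 0 0 0;-1 0 -1 0 0 0 0;-1 0 -1 0 0 0 0;-1 0 -1 0 0 0 0'; python3 - <<'E'
from h import *
from station import camera
e=None
for n in("top","scene"):
    e=camera(n);np.savez(f"pics/{n}17.npz",**e);i=e["img"].astype(int);P=cloud(e);q=nestR(-.0485).inv().apply((P-[.5712,-.0234,.06]).reshape(-1,3)).reshape(P.shape)
    m=(i[...,2]>100)&(i[...,1]<.4*i[...,2])&(i[...,0]<.35*i[...,2])&(abs(q[...,1]-.198)<.045)&(abs(q[...,0])<.09)&(q[...,2]>.07)&(q[...,2]<.17)
    if m.any():print(n,m.sum(),"handle nest",np.nanmedian(q[m],0).round(4),"world",np.nanmedian(P[m],0).round(4),"open model shut centre .5352 .1766 .1659")
    pk=pink(i)
    for k,g,z in(("parcel",(.5516,.4281),.093),("tape",(.3596,.0548),.052),("spray",(.6327,-.4164),.134)):
        mm=(abs(P[...,2]-z)<.012)&(np.hypot(P[...,0]-g[0],P[...,1]-g[1])<.1)
        if n=="top": r=cv2.minAreaRect(P[mm][:,:2].astype(np.float32)*1000);print(k,np.round(r[0],1),np.round(r[1],1),r[2])
    if n=="scene":
        u,v=proj(e,[.571,0,.1])[0].astype(int);cv2.imwrite("pics/final.png",cv2.resize(e["img"][v-75:v+65,u-80:u+95],None,fx=4,fy=4,interpolation=cv2.INTER_CUBIC))
E
```

```text
time_s: 47.28
ee_pos: [0.3574, 0.1855, 0.2233]
eef_rot: [3.141, -0.001, 1.522]
force: [-0.2, 0.0, -0.3]
grip_width: -0.0
grip_force: 0.0
top 58 handle nest [0.0164 0.1993 0.1232] world [0.5331 0.1781 0.1739] open model shut centre .5352 .1766 .1659
parcel [550.9 428.2] [102.3 150.7] 15.823722839355469
tape [359.5  54.8] [95.7 95.8] 1.1241958141326904
spray [ 633.6 -420.3] [30.4 17.6] 47.57251739501953
scene 63 handle nest [0.0218 0.1982 0.1196] world [0.54   0.1768 0.1751] open model shut centre .5352 .1766 .1659
```

View pics/final.png

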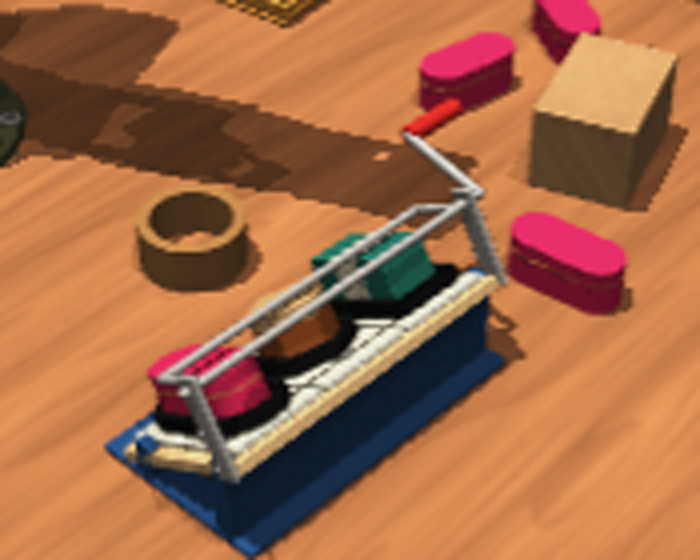

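The crop shows all three items seated, with the keeper lying across them at (300,290) and the handle at (433,117). Handle height matches the shut position, the bystanders are where they started, and the arm is clear.

```bash
python3 -c "
from station import ticket
print(ticket.hand_in())"
```

```text
the job is handed in; nothing more can be done
None
```

The job is handed in at about 47 s: the last camera measurements put the tin, jar and carton fully home in their own nests, the keeper shut and the bystanders in place, though on the way in the tin knocked the open keeper wire (about 55 N at the wrist) and had to be set down and re-gripped.

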